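# Drop the spent sampling tube and ease the lid shut

### The job

One of the two drop boxes has a spent glass tube waiting in its chute: with the fingertips press that box's front lever right down and keep it down until the tube has rolled into the box, then let the lever come up slowly under the fingertips, so that the lid closes gently and never slams. Work the lid only by its lever, do not touch the tube, and take the hand away once the lid is fully shut. Leave the other box with the round cassette shut, and everything else on the bench where it stands.

Things in the scene. Friction and masses are not known exactly. Their poses are not given: they have to be found in the camera images.
- tube_box: fixed grey metal box, 140 (x) x 136 (y) x 128 mm high, walls 5-6 mm, inner floor 6 mm up, on a grey plinth 0 to 30 mm high. Origin: centre of box underside, on the plinth. Own -x: front, towards the robot, with the lever. Own +x: back, with a chute up to 170 mm high ending 160 mm behind the origin. Black cover on +y side to y 89 mm. Glass tube in its chute; stands left or right.
- tube_lever (a joint): lever of the tube's box, rad: 0 up, 0.45 down on its stop. A spring pushes it up: about 5 N at the pad at first, 9 N at the stop. Axis parallel to box y, 82 mm in front of box origin, 90 mm up; at q the pad centre lies 100 mm from it towards box -x, 0.22 - q rad above level (pad top 112 mm above box origin at rest, 67 mm when down)
- tube_pad (a point): top centre of the dark steel pad on the lever's end, 36 mm (box x) by 40 mm (box y), 10 mm thick; at rest 112 mm above and 180 mm in front of the box origin, front edge tilted up 0.22 rad; moves with the lever (box with the tube)
- tube_lid (a joint): lid of the tube's box, rad: 0 shut, 0.90 with the lever down (always twice the lever angle). Steel plate hinged at the top front edge, its back edge rises, with an upright 46 mm gate that closes the chute. If let go it slams at several rad/s; closing below 1.5 rad/s is gentle (pad rising slower than 75 mm/s)
- tube: spent glass sampling tube, 12 mm diameter, 100 mm long, 20 g, lying across the chute against the lid's gate; origin at its middle, own y along its length; starts about 62 mm behind the box origin and 123 mm up; rolls down into the box by itself when the lid is up
- cassette_box: second drop box of the same make, with a round filter cassette waiting in its chute; to be left shut. Same sizes and axes as the other box
- cassette_lid (a joint): lid of the second box, rad, 0 shut, works like the other lid; its pressing lever and pad lie as on the other box
- cassette_pad (a point): centre of the top of the lever pad of the second box, same make as the other; not to be pressed
- cassette: white round filter cassette, 37 mm diameter, 28 mm wide, 25 g, standing on its rim in the chute of the second box; origin at its centre
- pump: blue personal air sampling pump, 90 x 55 x 110 mm, standing between the two boxes; loose, to be left alone
- vial: small brown glass vial, 26 mm diameter, 55 mm tall, between the two levers; loose, to be left alone
- beaker: glass beaker, 70 mm diameter, 90 mm tall, at the left; loose, to be left alone
- wash_bottle: white plastic bottle, 66 mm diameter, 150 mm tall, at the right; loose, to be left alone
- screwdriver: red-handled screwdriver lying crosswise in front of the robot; loose, to be left alone
- tray: shallow white plastic tray, 100 x 140 x 25 mm, at the right; loose, to be left alone
- jar: brown glass jar, 60 mm diameter, 70 mm tall, at the left; loose, to be left alone
There are look-alikes about, which are no part of the job. What is meant by the tube is not blue, purple or red, and is the smaller of those in its own colour.

How it is judged:
On the way, in this order (a step that is already met when the one before it is completed fails the run):
1. the lever is held fully down, lid up, with the tube fallen into the box (value of joint tube_lid above 0.75 rad and contact force between the fingers and tube_lever above 1 N and z of tube in the frame of tube_box below 0.07 m and x of tube in the frame of tube_box between -0.066 and 0.066 m and y of tube in the frame of tube_box between -0.063 and 0.063 m), for 0.3 s.
2. the lid is shut again (value of joint tube_lid below 0.04 rad), for 0.2 s.
At the end, for the whole second after the job is handed in: the tube lies inside its box (less than 70 mm above the box underside, within the walls) and at rest, both lids are shut to within 0.04 rad; the lid never closed faster than 1.5 rad/s (z of tube in the frame of tube_box below 0.07 m and x of tube in the frame of tube_box between -0.066 and 0.066 m and y of tube in the frame of tube_box between -0.063 and 0.063 m and value of joint each of tube_lid, cassette_lid below 0.04 rad and linear speed of tube below 0.05 m/s); the robot touches nothing.
It fails at once if the lid of the tube's box falls shut faster than 1.5 rad/s (slams) (velocity of joint tube_lid below -1.5 rad/s).
It fails at once if the robot touches the lid instead of working it by the lever (contact force between any of the fingers, the arm and tube_lid above 0.5 N).
It fails at once if the robot touches the tube, or it is lifted (contact force between any of the fingers, the arm and tube above 0.3 N or z of tube in the frame of tube_box above 0.175 m).
It fails at once if the lid of the other box is opened, or its cassette is moved or lifted by more than 20 mm (value of joint cassette_lid above 0.1 rad or distance of cassette from where it was at the start of the episode above 0.02 m).
It fails at once if a bystander is moved more than 20 mm or lifted (distance of any of pump, vial, beaker, wash_bottle, screwdriver, tray, jar from where it was at the start of the episode above 0.02 m).
It also fails if it takes over 45 s, if anything falls off the work surface, if the arm or the gripper's body presses on something with over 40 N, if the wrist force passes 120 N, or if a joint passes its speed limit or range.

### The arm

A 6-joint arm with a two-finger parallel gripper is mounted at the origin on the work surface. World frame = base frame: x ahead of the robot, y to its left, z up, the work surface at z = 0. Lengths are in m, angles in rad, forces in N, time in s.
With the tool pointing down it reaches from about 0.35 to 0.775 m from the base axis. Payload 5.5 kg.
Tool frame: the origin (TCP) lies at the very end of the fingers, on their centre line; the grasp point (between the pads) lies behind it (env.hold_point_z is the z of the grasp point in the tool frame, in m); z points along the fingers, y is the line along which they close (so a half turn about z gives the same grasp; the last joint's range is limited). The gripper opens to 85 mm and grips with 20 to 120 N. Pads are 22 mm wide; open, the fingers measure 114 mm over their backs; the gripper's body (76 mm by 85 mm) begins 54 mm behind the grasp point. The pads swing forward as they close: fully open they stand 13 mm farther back than shut.
Start: joints at [-1.344, 0.313, 0.046, 1.304, 0, 1.431], TCP at [0.206, -0.537, 0.231] pointing down, gripper open.
Joint ranges: [-2.76, 2.76], [-0.86, 1.69], [-1.03, 1.26], [-2.2, 2.34], [-1.47, 1.5], [-3.14, 3.14]. Speed limits (rad/s): [2.57, 2.57, 3.14, 3.14, 3.14, 3.14].

### API

Orientations are given as a unit quaternion [w, x, y, z].
In Python, from workcell import env gives the robot as it stands.
- The arm moves only by the tool arm_command, never from a script. Its argument "rows" is a list of rows, each an object with "delta_pos": the shift along the tool's x, y, z scaled (see below), a list of three; "rot": the turn, a rotation vector about the tool's x, y, z scaled (see below), a list of three; "fingers": the closure, from 0 (fully open) to 1 (shut). A call has 1 to 20 rows; each row shifts and turns the commanded pose from where the row before left it, along the tool's axes as they then stand; what a row does not reach is not made up. The controller multiplies each number of a shift by 0.02 m and each number of a turn by 360 degrees. A row lasts 1/10 s, in which the tool goes at most 50 mm and 8.59 degrees, less where a joint would pass 70% of its speed; a pose out of reach is approached as far as the arm can. A call with a number of a shift or a turn outside -1 to 1 is refused whole. A call with a gripper value outside its range is refused whole. The fingers move at their own pace and stop on an object; "squeeze" is the grip in N (left out, the last holds). Time passes only in rows, so rows that do not move let the fingers close. It gives the time, the measured TCP pose, the force and the opening at its end, in the units of the state.
- env.get_state(): the state, without advancing time (a new reading comes with each control period).
- env.read_camera(name): name is "scene" or "top"; returns (picture, depth): 480x640x3 uint8, blue, green, red; 480x640 float32, m along the optical axis (not along the pixel's ray), 0 where there is no reading.
- env.get_calibration(name): a dict with "mtx" (3x3 intrinsics, pixels), "distortion" ([k1, k2, p1, p2, k3] as OpenCV has them; the pictures are not rectified), "R" (3x3) and "t" (3): a world point X has camera coordinates R X + t. Camera axes: x right, y down, z forward; pixel columns grow to the right and rows downward; lengths in m; the calibration is good to about 2 mm. A picture is of the moment at which its call begins. get_calibration takes no time and is no camera call.
- env.hand_in(): hands the job in, once; it reports no verdict.
The state is a dict: "clock": time; "joint_pos": joint angles; "qvel": joint speeds; "tau": joint torques, N m; "tcp_pos": TCP position; "orientation": TCP orientation; "wrist_force": force on the tool from outside, world axes, zero at the start; "ft_torque": the same for the moment, N m; "finger_gap": finger opening in m.
Only numpy, scipy, OpenCV 4.12 (cv2) and the standard library are available. Lean on these libraries where they do the work, as an engineer would, in place of code of your own. Each camera call takes 0.05 s, during which the arm holds its last target. There are 200 camera calls.

## Working session

There is one attempt and no reset: what is moved stays moved. The work goes in short steps, Python scripts to look and compute and a tool call to move; the robot and the scene stay as the last step left them, time stands still between calls to the robot, and variables do not carry over. Pictures are saved under pics/ and viewed, on a budget of 10 in all, crops included, one or two more only if the job needs it, and the job is handed in when it is done.

Besides the shell and the picture viewer there is one more tool, called after ">>>" as name(argument=value, ...), one argument or row to a line, values as JSON. arm_command: Moves the arm, as the interface text tells. Shifts and turns lie within -1 to 1; 1 stands for 0.02 m of shift or 360 degrees of turn. Its arguments: {"type":"object","properties":{"rows":{"type":"array","items":{"type":"object","properties":{"delta_pos":{"type":"array","items":{"type":"number","minimum":-1,"maximum":1}},"rot":{"type":"array","items":{"type":"number","minimum":-1,"maximum":1}},"fingers":{"type":"number"}}}},"squeeze":{"type":"number"}},"required":["rows"]}

```bash
mkdir -p pics
cat > h.py <<'E'
import numpy as np,cv2
from workcell import env
def snap(n):
    im,d=env.read_camera(n); np.savez(f'pics/{n}.npz',im=im,d=d); return im,d
def pt(n,u,v,d=None,r=2):
    c=env.get_calibration(n)
    if d is None: d=np.load(f'pics/{n}.npz')['d']
    w=d[v-r:v+r+1,u-r:u+r+1]; z=np.median(w[w>0])
    p=cv2.undistortPoints(np.array([[[u,v]]],float),np.array(c['mtx']),np.array(c['distortion']))[0,0]
    return np.array(c['R']).T@(np.array([p[0]*z,p[1]*z,z])-np.array(c['t']))
E
python3 - <<'E'
from h import *
for n in('scene','top'):
    im,d=snap(n); cv2.imwrite(f'pics/{n}0.png',im)
    c=env.get_calibration(n); print(n,-np.array(c['R']).T@np.array(c['t']))
s=env.get_state(); print(s); print(env.hold_point_z)
E
```

```text
scene [ 1.54051649 -0.26347505  1.21892888]
top [0.4064978  0.00701363 1.49961991]
{'clock': 0.1, 'joint_pos': array([-1.34362550e+00,  3.13936434e-01,  4.50866505e-02,  1.30358934e+00,
        4.45564879e-05,  1.43118311e+00]), 'qvel': array([-0.00010977, -0.00122845,  0.00253056,  0.00040994,  0.00082674,
       -0.00095724]), 'tau': array([ 1.47859075e-03, -4.81726348e+01,  2.99243116e+01,  1.28213459e-02,
       -7.46293745e-05,  2.49498832e-06]), 'tcp_pos': array([ 0.20609761, -0.53631127,  0.23048927]), 'orientation': array([-8.21585786e-04,  9.83230433e-01,  1.82365678e-01, -1.36914383e-05]), 'wrist_force': array([0.236913  , 0.31823453, 0.39546827]), 'ft_torque': array([ 0.0017425 , -0.01966506, -0.00192484]), 'finger_gap': 0.08539090744075215}
-0.0187
```

View pics/scene0.png

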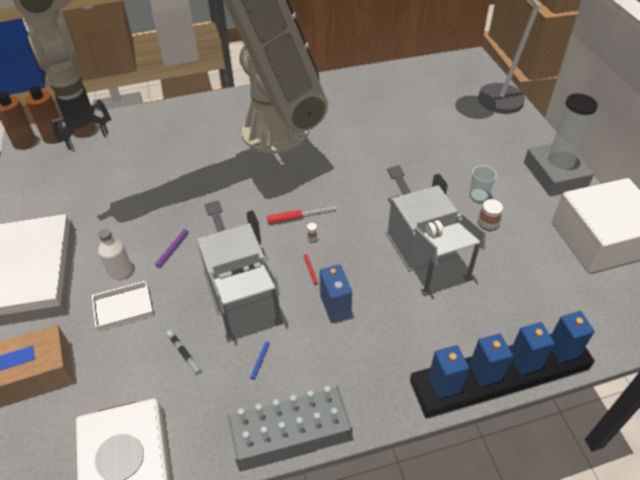

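View pics/top0.png

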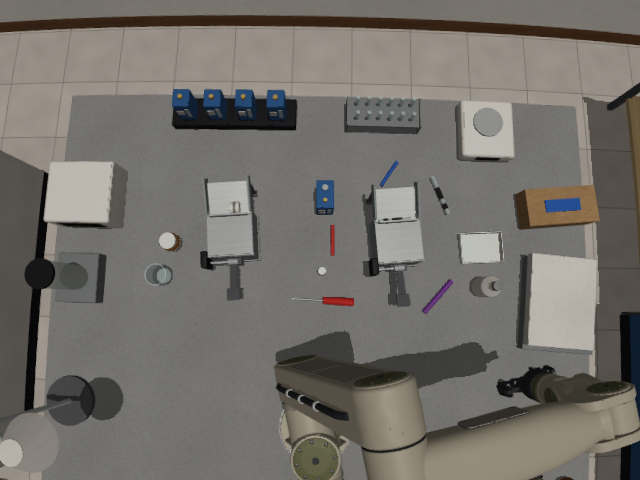

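The scene view shows the cassette, a white roll, in the chute of the box at (435,228). The other box at (237,265) has a dark tube at its gate. In the top view the tube box is at (397,225), with its lever pad near (400,298). I'll enlarge that area next.

Run:
```python
from h import *
t=np.load('pics/top.npz');im=t['im'];s=np.load('pics/scene.npz')['im']
a=cv2.resize(im[170:315,350:450],None,fx=4,fy=4,interpolation=cv2.INTER_CUBIC)
b=cv2.resize(s[190:335,190:290],None,fx=4,fy=4,interpolation=cv2.INTER_CUBIC)
cv2.imwrite('pics/crop1.png',np.hstack([a,b]))
for u,v in [(378,188),(416,188),(378,215),(416,215),(379,228),(418,225),(381,260),(420,258),(397,275),(398,285),(392,300),(399,300),(406,300),(399,295),(399,303)]:
    print(u,v,pt('top',u,v,r=1).round(4))
# points with pad height
c=env.get_calibration('top');d=t['d'];v,u=np.mgrid[262:312,380:420]
p=cv2.undistortPoints(np.stack([u.ravel(),v.ravel()],1).astype(float)[:,None],np.array(c['mtx']),np.array(c['distortion']))[:,0]
z=d[262:312,380:420].ravel();X=(np.c_[p*z[:,None],z]-np.array(c['t']))@np.array(c['R'])
Z=X[:,2].reshape(v.shape);print((Z[::2,::2]*1000).astype(int))
m=(X[:,2]>.12)&(X[:,2]<.2)&(z>0)
P=X[m];print(m.sum(),P.min(0),P.max(0))
```

```text
378 188 [ 0.7749 -0.1904  0.0035]
416 188 [ 0.7394 -0.2838  0.1601]
378 215 [ 0.6608 -0.1744  0.1267]
416 215 [ 0.6637 -0.2903  0.1264]
379 228 [ 0.619  -0.1759  0.1394]
418 225 [ 0.6309 -0.2933  0.1396]
381 260 [ 0.5235 -0.1827  0.1372]
420 258 [ 0.5319 -0.2991  0.1378]
397 275 [ 0.4823 -0.2379  0.0945]
398 285 [ 0.4518 -0.2398  0.1015]
392 300 [ 0.4063 -0.2382  0.0015]
399 300 [ 0.4067 -0.2404  0.1161]
406 300 [ 0.4071 -0.2615  0.116 ]
399 295 [ 0.4216 -0.2411  0.1117]
399 303 [ 0.3978 -0.2398  0.1199]
[[ 135  136  136  138  137  135  131  134  136  137  134  136  136  130
   130  129  129  121  111  102]
 [ 128  131  124  123  114  103   97   88   87   83   90   81   88   89
    49   35   25   13    4    4]
 [  45   34   25   23   12   87   84  103   97  102  104  101   97   87
     8   -4   -2   -1   -2   -1]
 [  97   93   93   97  100   98   96   95   95  101  108  101  102   84
    -1    1   -1    0   -3    1]
 [  98   98   89    5    0   77   83   91   97   98   99  100   97    0
     4    2    0    0    0    4]
 [   4    2    0    4    5    3    0    0   89   93   93   99    
[... 1414 characters left out ...]
 2    0    4    5    0    1    0    7  116  113  119  118  110
   115    1    2    1    0   -2]
 [  -2   -1    0    6    0    3    0    0    0  118  111  112  117  119
   113  117   -1    0   -1   -3]
 [  -1    0    4    0   -1    0   -1   -3    2  119  117  118  120  118
   116  119    1   -1   -2    0]
 [   1   -4    3    3    0   -3    0    6    0  123  116  118  114  113
   115   -1   -3    4    0    1]
 [  -2    1    3   -1   -1    1   -4    0    0    3    2   -1   -4    1
    -1    0    3    2    2    5]
 [   4    0    1    1    0   -1   -5    3   -5    1    1    0    3    2
     1    0    1    2   -2    0]]
77 [ 0.38891216 -0.28452048  0.12004317] [ 0.52097198 -0.17993659  0.14224042]
```

View pics/crop1.png

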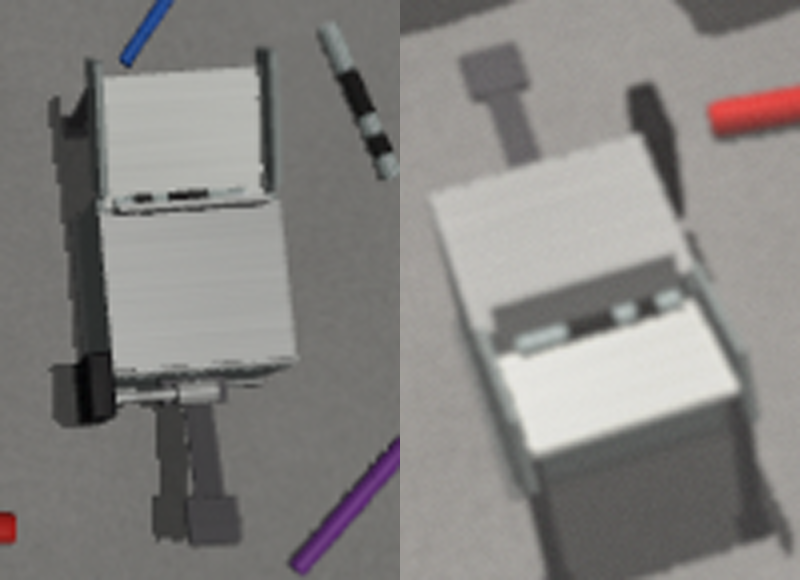

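The striped pale tube lies against the gate of the right-hand box (y<0). Its pad in the crop spans u 397–410 and v 294–306 in the top image. I'll refine the pad centre and the box yaw.

Run:
```python
from h import *
t=np.load('pics/top.npz');d=t['d'];c=env.get_calibration('top')
def cloud(u0,u1,v0,v1,lo,hi):
    v,u=np.mgrid[v0:v1,u0:u1];p=cv2.undistortPoints(np.stack([u.ravel(),v.ravel()],1).astype(float)[:,None],np.array(c['mtx']),np.array(c['distortion']))[:,0]
    z=d[v0:v1,u0:u1].ravel();X=(np.c_[p*z[:,None],z]-np.array(c['t']))@np.array(c['R'])
    return X[(X[:,2]>lo)&(X[:,2]<hi)]
P=cloud(390,418,295,312,.1,.13); L=cloud(395,410,268,293,.08,.12)
print('pad',P.mean(0),P.min(0),P.max(0),len(P)); 
f=cv2.fitLine(L[:,:2].astype(np.float32),cv2.DIST_HUBER,0,.01,.01).ravel();print('lever yaw',f[1]/f[0])
B=cloud(372,426,222,262,.128,.148);r=cv2.minAreaRect((B[:,:2]*1000).astype(np.float32));print('lid rect',r,B[:,2].mean())
```

```text
pad [ 0.40562184 -0.25240243  0.11569268] [ 0.38871025 -0.27444761  0.10526692] [ 0.4221756  -0.2318571   0.12302463] 165
lever yaw 0.06466607
lid rect ((580.465576171875, -231.63711547851562), (118.80314636230469, 156.9360809326172), 1.4689891338348389) 0.13882064578979955
```

>>> arm_command(
  rows=[
    {"rot": [0, 0, 0.016], "delta_pos": [0, 0, 0], "fingers": 1},
    {"rot": [0, 0, 0.016], "delta_pos": [0, 0, 0], "fingers": 1},
    {"rot": [0, 0, 0.016], "delta_pos": [0, 0, 0], "fingers": 1},
    {"rot": [0, 0, 0], "delta_pos": [0.774, -0.964, 0], "fingers": 1},
    {"rot": [0, 0, 0], "delta_pos": [0.774, -0.964, 0], "fingers": 1},
    {"rot": [0, 0, 0], "delta_pos": [0.774, -0.964, 0], "fingers": 1},
    {"rot": [0, 0, 0], "delta_pos": [0.774, -0.964, 0], "fingers": 1},
    {"rot": [0, 0, 0], "delta_pos": [0.774, -0.964, 0], "fingers": 1},
    {"rot": [0, 0, 0], "delta_pos": [0.774, -0.964, 0], "fingers": 1},
    {"rot": [0, 0, 0], "delta_pos": [0.774, -0.964, 0], "fingers": 1},
    {"rot": [0, 0, 0], "delta_pos": [0.774, -0.964, 0], "fingers": 1},
    {"rot": [0, 0, 0], "delta_pos": [0.774, -0.964, 0], "fingers": 1},
    {"rot": [0, 0, 0], "delta_pos": [0.774, -0.964, 0], "fingers": 1},
    {"rot": [0, 0, 0], "delta_pos": [0.774, -0.964, 0], "fingers": 1},
    {"rot": [0, 0, 0], "delta_pos": [0.774, -0.964, 0], "fingers": 1},
    {"rot": [0, 0, 0], "delta_pos": [0.774, -0.964, 0], "fingers": 1},
    {"rot": [0, 0, 0], "delta_pos": [0.774, -0.964, 0], "fingers": 1},
    {"rot": [0, 0, 0], "delta_pos": [0, 0, 0], "fingers": 1},
  ],
)

```text
clock: 1.9
tcp_pos: [0.4057, -0.2512, 0.231]
orientation: [-0.001, 0.999, 0.034, -0.0]
wrist_force: [-0.4, -1.3, -0.6]
finger_gap: 0.0003
```

>>> arm_command(
  rows=[
    {"delta_pos": [0, 0.05, 0.85], "rot": [0, 0, 0], "fingers": 1},
    {"delta_pos": [0, 0, 0.85], "rot": [0, 0, 0], "fingers": 1},
    {"delta_pos": [0, 0, 0.85], "rot": [0, 0, 0], "fingers": 1},
    {"delta_pos": [0, 0, 0.85], "rot": [0, 0, 0], "fingers": 1},
    {"delta_pos": [0, 0, 0.85], "rot": [0, 0, 0], "fingers": 1},
    {"delta_pos": [0, 0, 0], "rot": [0, 0, 0], "fingers": 1},
    {"delta_pos": [0, 0, 0], "rot": [0, 0, 0], "fingers": 1},
  ],
)

```text
clock: 2.6
tcp_pos: [0.4045, -0.2545, 0.1462]
orientation: [-0.0, 0.999, 0.032, -0.0]
wrist_force: [0.1, 0.0, 0.1]
finger_gap: -0.0003
```

Run:
```python
from h import *
s,_=snap('scene')
cv2.imwrite('pics/crop2.png',cv2.resize(s[130:330,150:320],None,fx=3,fy=3,interpolation=cv2.INTER_CUBIC))
st=env.get_state();print(st['tcp_pos'],st['wrist_force'])
```

```text
[ 0.4049627  -0.25486395  0.14686276] [1.16790285 0.30477534 0.50749604]
```

View pics/crop2.png

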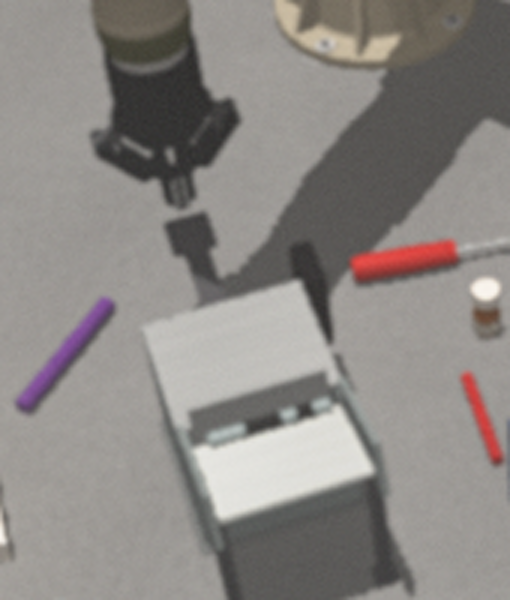

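The closed fingertips hang over the pad, at crop (178,200) against the pad at (190,232), lined up sideways. Now I'll press.

>>> arm_command(
  rows=[
    {"delta_pos": [0, 0, 0.25], "rot": [0, 0, 0], "fingers": 1},
    {"delta_pos": [0, 0, 0.25], "rot": [0, 0, 0], "fingers": 1},
    {"delta_pos": [0, 0, 0.25], "rot": [0, 0, 0], "fingers": 1},
    {"delta_pos": [0, 0, 0.25], "rot": [0, 0, 0], "fingers": 1},
    {"delta_pos": [0, 0, 0.25], "rot": [0, 0, 0], "fingers": 1},
    {"delta_pos": [0, 0, 0.25], "rot": [0, 0, 0], "fingers": 1},
    {"delta_pos": [0, 0, 0.25], "rot": [0, 0, 0], "fingers": 1},
    {"delta_pos": [0, 0, 0.25], "rot": [0, 0, 0], "fingers": 1},
    {"delta_pos": [0, 0, 0], "rot": [0, 0, 0], "fingers": 1},
  ],
)

```text
clock: 3.55
tcp_pos: [0.4045, -0.2545, 0.1061]
orientation: [0.0, 0.999, 0.032, -0.0]
wrist_force: [-2.2, -0.4, 5.4]
finger_gap: 0.0001
```

>>> arm_command(
  rows=[
    {"delta_pos": [0, 0, 0.25], "rot": [0, 0, 0], "fingers": 1},
    {"delta_pos": [0, 0, 0.25], "rot": [0, 0, 0], "fingers": 1},
    {"delta_pos": [0, 0, 0.25], "rot": [0, 0, 0], "fingers": 1},
    {"delta_pos": [0, 0, 0.25], "rot": [0, 0, 0], "fingers": 1},
    {"delta_pos": [0, 0, 0.25], "rot": [0, 0, 0], "fingers": 1},
    {"delta_pos": [0, 0, 0.25], "rot": [0, 0, 0], "fingers": 1},
    {"delta_pos": [0, 0, 0], "rot": [0, 0, 0], "fingers": 1},
  ],
)

```text
clock: 4.25
tcp_pos: [0.4059, -0.2547, 0.0768]
orientation: [0.0, 0.999, 0.033, 0.001]
wrist_force: [0.3, 1.6, 7.8]
finger_gap: -0.0
```

>>> arm_command(
  rows=[
    {"delta_pos": [0, 0, 0.1], "rot": [0, 0, 0], "fingers": 1},
    {"delta_pos": [0, 0, 0.1], "rot": [0, 0, 0], "fingers": 1},
    {"delta_pos": [0, 0, 0], "rot": [0, 0, 0], "fingers": 1},
    {"delta_pos": [0, 0, 0], "rot": [0, 0, 0], "fingers": 1},
  ],
)

```text
clock: 4.65
tcp_pos: [0.4065, -0.2547, 0.0734]
orientation: [0.0, 0.999, 0.033, 0.002]
wrist_force: [0.9, 2.6, 7.8]
finger_gap: -0.0002
```

>>> arm_command(
  rows=[
    {"delta_pos": [0, 0, 0.1], "rot": [0, 0, 0], "fingers": 1},
    {"delta_pos": [0, 0, 0.1], "rot": [0, 0, 0], "fingers": 1},
    {"delta_pos": [0, 0, 0], "rot": [0, 0, 0], "fingers": 1},
    {"delta_pos": [0, 0, 0], "rot": [0, 0, 0], "fingers": 1},
    {"delta_pos": [0, 0, 0], "rot": [0, 0, 0], "fingers": 1},
  ],
)

```text
clock: 5.15
tcp_pos: [0.407, -0.2547, 0.0712]
orientation: [0.001, 0.999, 0.033, 0.003]
wrist_force: [-2.7, 6.3, 22.7]
finger_gap: -0.0
```

Run:
```python
from h import *
s,_=snap('scene');t,_=snap('top')
a=cv2.resize(s[150:330,180:290],(330,540),interpolation=cv2.INTER_CUBIC);b=cv2.resize(t[165:315,340:450],(396,540),interpolation=cv2.INTER_CUBIC)
cv2.imwrite('pics/crop3.png',np.hstack([a,b]))
st=env.get_state();print(st['tcp_pos'],st['wrist_force'])
```

```text
[ 0.4069661  -0.25468466  0.07119414] [-2.64263383  5.07737239 22.15745261]
```

View pics/crop3.png

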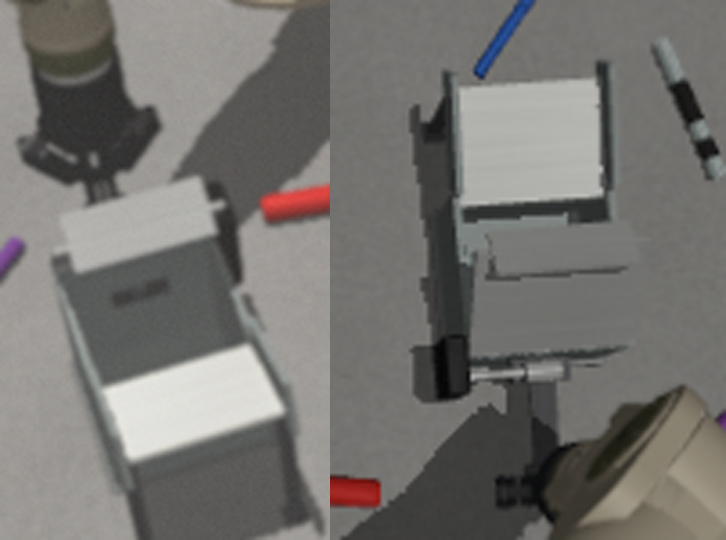

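The lever is on its stop at 22 N, the lid is up and the chute is empty. A strip at top crop (520,217) may be the tube, so I'll check depth there and on the dark patch at scene crop (140,290).

Run:
```python
from h import *
for u,v in [(383,225),(390,225),(397,225),(403,225),(408,225),(390,223),(400,227),(417,223)]: print('top',u,v,pt('top',u,v,r=0).round(3))
for u,v in [(222,248),(227,247),(232,246),(215,251),(240,243),(228,240),(228,256)]: print('sc',u,v,pt('scene',u,v,r=0).round(3))
s=np.load('pics/scene.npz')['im'];cv2.imwrite('pics/crop4.png',cv2.resize(s[205:290,190:280],None,fx=7,fy=7,interpolation=cv2.INTER_CUBIC))
```

```text
top 383 225 [ 0.649 -0.206  0.012]
top 390 225 [ 0.65  -0.229  0.013]
top 397 225 [ 0.65  -0.252  0.012]
top 403 225 [ 0.65  -0.271  0.017]
top 408 225 [ 0.651 -0.288  0.012]
top 390 223 [ 0.651 -0.224  0.044]
top 400 227 [ 0.645 -0.263  0.008]
top 417 223 [ 0.639 -0.293  0.129]
sc 222 248 [ 0.526 -0.251  0.081]
sc 227 247 [ 0.521 -0.238  0.075]
sc 232 246 [ 0.521 -0.225  0.074]
sc 215 251 [ 0.526 -0.27   0.075]
sc 240 243 [ 0.52  -0.203  0.077]
sc 228 240 [ 0.525 -0.232  0.104]
sc 228 256 [ 0.524 -0.24   0.042]
```

View pics/crop4.png

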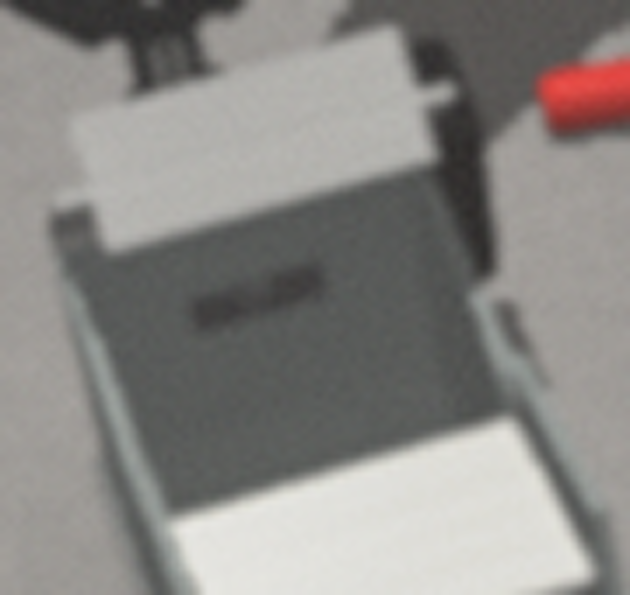

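The dark patch is a slot in the front wall (z≈0.077). The chute edge is clear, because depth there reads the box floor (~0.012). The tube is not outside the box, so it lies in the hidden part of it. I'll hold a little longer, then raise at 20 mm/s.

>>> arm_command(
  rows=[
    {"delta_pos": [0, 0, 0], "rot": [0, 0, 0], "fingers": 1},
    {"delta_pos": [0, 0, 0], "rot": [0, 0, 0], "fingers": 1},
    {"delta_pos": [0, 0, 0], "rot": [0, 0, 0], "fingers": 1},
    {"delta_pos": [0, 0, 0], "rot": [0, 0, 0], "fingers": 1},
    {"delta_pos": [0, 0, 0], "rot": [0, 0, 0], "fingers": 1},
    {"delta_pos": [0, 0, -0.1], "rot": [0, 0, 0], "fingers": 1},
    {"delta_pos": [0, 0, -0.1], "rot": [0, 0, 0], "fingers": 1},
    {"delta_pos": [0, 0, -0.1], "rot": [0, 0, 0], "fingers": 1},
    {"delta_pos": [0, 0, -0.1], "rot": [0, 0, 0], "fingers": 1},
    {"delta_pos": [0, 0, -0.1], "rot": [0, 0, 0], "fingers": 1},
    {"delta_pos": [0, 0, -0.1], "rot": [0, 0, 0], "fingers": 1},
    {"delta_pos": [0, 0, -0.1], "rot": [0, 0, 0], "fingers": 1},
    {"delta_pos": [0, 0, -0.1], "rot": [0, 0, 0], "fingers": 1},
    {"delta_pos": [0, 0, -0.1], "rot": [0, 0, 0], "fingers": 1},
    {"delta_pos": [0, 0, -0.1], "rot": [0, 0, 0], "fingers": 1},
  ],
)

```text
clock: 6.75
tcp_pos: [0.4046, -0.2547, 0.0889]
orientation: [0.001, 0.999, 0.032, -0.0]
wrist_force: [-3.3, -2.0, 6.4]
finger_gap: -0.0003
```

Force falls as expected with the fingertips still on the pad. I'll carry on.

>>> arm_command(
  rows=[
    {"delta_pos": [0, 0, -0.1], "rot": [0, 0, 0], "fingers": 1},
    {"delta_pos": [0, 0, -0.1], "rot": [0, 0, 0], "fingers": 1},
    {"delta_pos": [0, 0, -0.1], "rot": [0, 0, 0], "fingers": 1},
    {"delta_pos": [0, 0, -0.1], "rot": [0, 0, 0], "fingers": 1},
    {"delta_pos": [0, 0, -0.1], "rot": [0, 0, 0], "fingers": 1},
    {"delta_pos": [0, 0, -0.1], "rot": [0, 0, 0], "fingers": 1},
    {"delta_pos": [0, 0, -0.1], "rot": [0, 0, 0], "fingers": 1},
    {"delta_pos": [0, 0, -0.1], "rot": [0, 0, 0], "fingers": 1},
    {"delta_pos": [0, 0, -0.1], "rot": [0, 0, 0], "fingers": 1},
    {"delta_pos": [0, 0, -0.1], "rot": [0, 0, 0], "fingers": 1},
    {"delta_pos": [0, 0, -0.1], "rot": [0, 0, 0], "fingers": 1},
    {"delta_pos": [0, 0, -0.1], "rot": [0, 0, 0], "fingers": 1},
    {"delta_pos": [0, 0, -0.1], "rot": [0, 0, 0], "fingers": 1},
    {"delta_pos": [0, 0, -0.1], "rot": [0, 0, 0], "fingers": 1},
    {"delta_pos": [0, 0, -0.1], "rot": [0, 0, 0], "fingers": 1},
    {"delta_pos": [0, 0, -0.1], "rot": [0, 0, 0], "fingers": 1},
    {"delta_pos": [0, 0, -0.1], "rot": [0, 0, 0], "fingers": 1},
    {"delta_pos": [0, 0, -0.1], "rot": [0, 0, 0], "fingers": 1},
    {"delta_pos": [0, 0, 0], "rot": [0, 0, 0], "fingers": 1},
  ],
)

```text
clock: 8.65
tcp_pos: [0.4046, -0.2543, 0.1242]
orientation: [-0.0, 0.999, 0.033, -0.0]
wrist_force: [-0.3, 0.4, 0.8]
finger_gap: 0.0001
```

The hand is off the pad with force near zero. I'll lift slowly at first, then move up and clear.

>>> arm_command(
  rows=[
    {"delta_pos": [0, 0, -0.1], "rot": [0, 0, 0], "fingers": 1},
    {"delta_pos": [0, 0, -0.2], "rot": [0, 0, 0], "fingers": 1},
    {"delta_pos": [0, 0, -0.8], "rot": [0, 0, 0], "fingers": 1},
    {"delta_pos": [0, 0, -0.8], "rot": [0, 0, 0], "fingers": 1},
    {"delta_pos": [0, 0, -0.8], "rot": [0, 0, 0], "fingers": 1},
    {"delta_pos": [0, 0, -0.8], "rot": [0, 0, 0], "fingers": 1},
    {"delta_pos": [0, 0, -0.8], "rot": [0, 0, 0], "fingers": 1},
    {"delta_pos": [0, 0.5, -0.5], "rot": [0, 0, 0], "fingers": 1},
    {"delta_pos": [0, 0.8, 0], "rot": [0, 0, 0], "fingers": 1},
    {"delta_pos": [0, 0.8, 0], "rot": [0, 0, 0], "fingers": 1},
    {"delta_pos": [0, 0.8, 0], "rot": [0, 0, 0], "fingers": 1},
    {"delta_pos": [0, 0, 0], "rot": [0, 0, 0], "fingers": 1},
    {"delta_pos": [0, 0, 0], "rot": [0, 0, 0], "fingers": 1},
    {"delta_pos": [0, 0, 0], "rot": [0, 0, 0], "fingers": 1},
  ],
)

```text
clock: 10.05
tcp_pos: [0.4084, -0.3119, 0.2197]
orientation: [-0.001, 0.999, 0.032, -0.0]
wrist_force: [0.4, 0.6, -0.2]
finger_gap: 0.0
```

Run:
```python
from h import *
s,_=snap('scene');t,_=snap('top')
a=cv2.resize(s[130:330,80:350],None,fx=1.45,fy=2,interpolation=cv2.INTER_CUBIC)[:400];b=cv2.resize(t[150:320,290:490],(400,400),interpolation=cv2.INTER_CUBIC)
cv2.imwrite('pics/crop5.png',np.hstack([a,b]))
st=env.get_state();print(st['tcp_pos'],st['wrist_force'],st['qvel'].round(3))
for u,v in [(379,228),(418,225),(381,255),(416,255),(400,240)]: print('lid',pt('top',u,v).round(4))
```

```text
[ 0.40857211 -0.31170162  0.22010007] [ 0.08043769  0.70025676 -0.09179352] [ 0.004 -0.006  0.003 -0.001 -0.001 -0.001]
lid [ 0.619  -0.1759  0.1395]
lid [ 0.6312 -0.2936  0.1379]
lid [ 0.5382 -0.1824  0.1386]
lid [ 0.5406 -0.287   0.1383]
lid [ 0.5845 -0.2391  0.1382]
```

View pics/crop5.png

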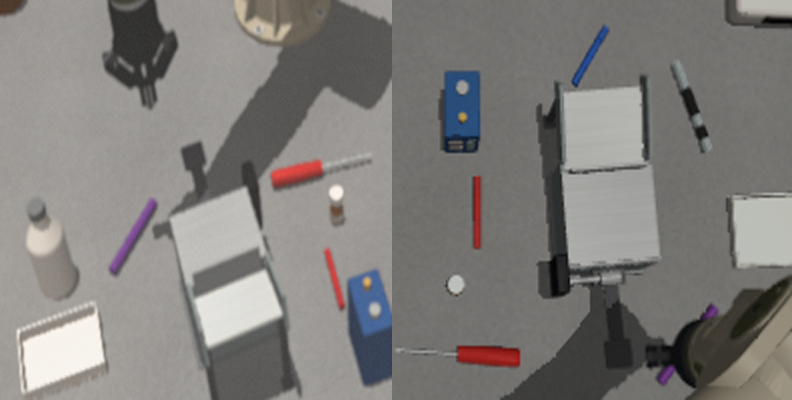

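The lid is flat and shut, at z 0.138 throughout as at the start. The chute is empty, the bystanders are unmoved and the hand is clear, so I'm handing in.

```bash
python3 -c "
from workcell import env
print(env.hand_in(), env.get_state()['clock'])"
```

```text
the job is handed in; nothing more can be done
the job is handed in; nothing more can be done
```

I pressed the lever of the right-hand box (the one with the striped tube) down to its stop with the closed fingertips. I held it there until the chute was empty, then let it up at about 20 mm/s (roughly 0.4 rad/s at the lid). After that I took the hand away and handed the job in at about 10 s on the robot's clock.

- **Lid:** it is flat and shut, at z 0.138–0.140 m at five points, as at the start.
- **Hand:** clear of everything, with wrist force near zero.
- **Surroundings:** bystanders near the box look unmoved; I did not check the jar, the beaker or the cassette box again, but the arm stayed well away from them.
- **Tube:** I never saw it inside the box, because that part is hidden from both cameras. I infer it is there because the chute is empty and no extra tube lies outside.
- **Lid speed:** I worked this out from the hand speed and did not measure it.

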